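Slide the shallow cork tray under the bottle stand

ROBOT

A 6-joint arm with a two-finger parallel gripper is mounted at the origin on the work surface. World frame = base frame: x ahead of the robot, y to its left, z up, the work surface at z = 0. Lengths are in mm, angles in rad, forces in N, time in s.
With the tool pointing down it reaches from about 275 to 750 mm from the base axis. Payload 10.2 kg.
Tool frame: the origin (TCP) lies midway between the tips of the shut fingers; the grasp point (between the pads) lies 19 mm behind it; z points along the fingers, y is the line along which they close (so a half turn about z gives the same grasp; the last joint's range is limited). The gripper opens to 85 mm and grips with 20 to 120 N. Pads are 22 mm wide; open, the fingers measure 114 mm over their backs; the gripper's body (76 mm by 85 mm) begins 54 mm behind the grasp point. The pads swing forward as they close: fully open they stand 13 mm farther back than shut.
Start: joints at [-1.503, 0.313, 1.498, -0, 1.331, -0.223], TCP at [150.514, -502.968, 211.094] pointing down, gripper open.
Joint ranges: [-2.94, 2.94], [-0.97, 2.17], [0.19, 2.56], [-1.23, 4.37], [0.02, 3.11], [-2.88, 2.88]. Speed limits (rad/s): [2.39, 2.39, 3.01, 3.14, 3.14, 3.14].

INTERFACE

Orientations are given as a rotation vector (axis times angle).
In Python, from station import arm, grab_frame gives the robot as it stands.
- The arm moves only by the tool step_arm, never from a script. Its argument "rows" is a list that holds one entry, the list of rows, each a list of 6 numbers: the shift along the tool's x, y, z scaled (see below), then the turn, a rotation vector about the tool's x, y, z scaled (see below). In form: [[[x, y, z, rx, ry, rz], ...]]. A call has exactly 8 rows; each row shifts and turns the commanded pose from where the row before left it, along the tool's axes as they then stand; what a row does not reach is not made up. The controller multiplies each number of a shift by 0.1 m and each number of a turn by 0.12 rad. A row lasts 1/12 s, in which the tool goes at most 41.7 mm and 7.16 degrees, less where a joint would pass 70% of its speed; a pose out of reach is approached as far as the arm can. A call with a number of a shift or a turn outside -1 to 1 is refused whole. A call with a gripper value outside its range is refused whole. "jaw" is the finger opening in mm, from 0 to 85.4, set as the call begins (left out, the last holds). The fingers move at their own pace and stop on an object; "squeeze" is the grip in N (left out, the last holds). Time passes only in rows, so rows that do not move let the fingers close, or fill a call up. It gives the time, the measured TCP pose, the force, the opening and the grip force at its end, in the units of the state.
- arm.sense(): the state, without advancing time (a new reading comes with each control period).
- grab_frame(name): name is "scene" or "top"; returns a dict with "color" (480x640x3 uint8, red, green, blue), "depth" (480x640 float32, mm along the optical axis (not along the pixel's ray), 0 where there is no reading), "K" (3x3 intrinsics, pixels), "eye" and "rotation" of the camera in the world. Camera axes: x right, y down, z forward; pixel columns grow to the right and rows downward; lengths in mm; the calibration is good to about 2 mm. A picture is of the moment at which its call begins.
- arm.hand_in(): hands the job in; it is judged then, once.
The state is a dict: "time_s": time; "qpos": joint angles; "qd": joint speeds; "joint_efforts": joint torques, N m; "ee_pos": TCP position; "ee_rot": TCP orientation; "ft_force": force on the tool from outside, world axes, zero at the start; "ft_torque": the same for the moment, N m; "finger_gap": finger opening in mm; "gripper_force": force on a finger pad.
Only numpy, scipy, OpenCV 4.12 (cv2) and the standard library are available. Lean on these libraries where they do the work, as an engineer would, in place of code of your own. Each camera call takes 0.05 s, during which the arm holds its last target. There are 200 camera calls.

TASK

Slide the shallow tray of corks, not the deep one, under the low bottle stand through its open front, the side nearest the trays. It should end up lying flat on the bench, roughly straight, with its whole box beneath the board and its handle sticking out of the front. Keep it level on the way so that no corks would spill, and leave the deep tray where it is.

Things in the scene. Friction and masses are not known exactly. Their poses are not given: they have to be found in the camera images.
- stand: Fixed pine stand: board 180 (x) by 210 mm (y), underside 52, top 70 mm above bench, on four 22 mm corner posts (166 mm clear between in y). Front and back open, no stop. On top two scalloped rails to 92 mm high and, over the rear half (x 5 to 66 mm), a lying bottle to 142 mm high. Origin: on the bench under the board's centre; x points from open front (x = -90, facing the trays) to back.
- shallow_tray: Loose pine tray of corks, about 0.3 kg, the lower of two trays: box 120 (x) by 110 (y) by 42 mm high. A straight wooden tongue handle runs out of the front from x = -60 to -150 mm, 14 mm thick in y, 2 to 40 mm above the bench; pinch it from above. Origin: centre of the box's underside; x points from handle to box. Starts with the handle away from the stand.
- shallow_tray_handle (a point): Point to grip on the shallow tray's handle: in the middle of its thickness, 130 mm from the tray's centre, 25 mm above the bench. Axes as the tray's.
- deep_tray: Bystander: the same tray and handle, but with a box 70 mm high, too tall for the stand. To be left alone. Origin and axes as for the shallow tray.
Not all that is in view belongs to the job. Leave any purple or yellow look-alike of the shallow_tray alone.

How it is judged:
By the outcome, as a careful person would: the job done as asked, in the order asked, and still so for the second after the job is handed in, with the robot touching nothing.
It also fails if it takes over 42 s, if anything falls off the work surface, if the arm or the gripper's body presses on something with over 40 N, if the wrist force passes 120 N, or if a joint passes its speed limit or range.

## Working session

There is one attempt and no reset: what is moved stays moved. The work goes in short steps, Python scripts to look and compute and a tool call to move; the robot and the scene stay as the last step left them, time stands still between calls to the robot, and variables do not carry over. Pictures are saved under pics/ and viewed, at most 10 in all, crops included, and the job is handed in when it is done.

Besides the shell and the picture viewer there is one more tool, called after "Call:" as name([rows], argument=value, ...), one row to a line, values as JSON. step_arm: Moves the arm, as the interface text tells. Its arguments: {"type":"object","properties":{"rows":{"type":"array","items":{"type":"array","items":{"type":"array","items":{"type":"number"}}}},"jaw":{"type":"number"},"squeeze":{"type":"number"}},"required":["rows"]}

```bash
mkdir -p pics
cat > h.py <<'E'
import numpy as np, cv2
from station import arm, grab_frame
def save(n,f): cv2.imwrite(f'pics/{n}.png',f['color'][:,:,::-1]); np.savez(f'{n}.npz',**f)
def load(n): return dict(np.load(f'{n}.npz'))
def P(f,u,v,z=None):
    K=f['K'];r=np.array([(u-K[0,2])/K[0,0],(v-K[1,2])/K[1,1],1.])
    R=f['rotation'];e=np.ravel(f['eye'])
    d=R@r
    if z is None: return e+d*f['depth'][int(v),int(u)]
    return e+d*(z-e[2])/d[2]
E
python3 - <<'E'
from h import *
for n in('scene','top'):
    f=grab_frame(n);save(n,f);print(n,f['eye'],f['rotation'],f['K'])
print(arm.sense())
E
```

```text
scene [1428.74882188 -208.46109189  878.40367851] [-1.78309512 -1.59363604  0.74922635] [[541.14011715   0.         314.59707236]
 [  0.         541.14011715 243.09529948]
 [  0.           0.           1.        ]]
top [ 299.97612532  -83.45944001 1584.54854451] [-2.20699619  2.14827887 -0.10784966] [[614.27908709   0.         325.39527226]
 [  0.         614.27908709 240.65698657]
 [  0.           0.           1.        ]]
{'time_s': 0.1, 'qpos': array([-1.50338314e+00,  3.13393064e-01,  1.49834845e+00, -5.89959622e-06,
        1.33098176e+00, -2.23398181e-01]), 'qd': array([ 4.36343858e-04, -4.26616811e-04, -1.27956603e-03,  5.19443796e-04,
       -2.07801635e-04,  9.78069668e-06]), 'joint_efforts': array([ 4.43584897e-03, -4.12898648e+01, -2.60141337e+01, -6.80421044e-05,
        3.00045765e-03, -1.29939153e-05]), 'ee_pos': array([ 150.50396024, -502.71096149,  210.59758031]), 'ee_rot': array([-3.10732402e+00, -4.55036225e-01, -1.29352438e-04]), 'ft_force': array([ 0.05670751,  0.50444407, -0.15238523]), 'ft_torque': array([ 0.04137191, -0.00855568,  0.00764171]), 'gripper_force': 0.0, 'finger_gap': 85.43343987090859}
```

View pics/scene.png

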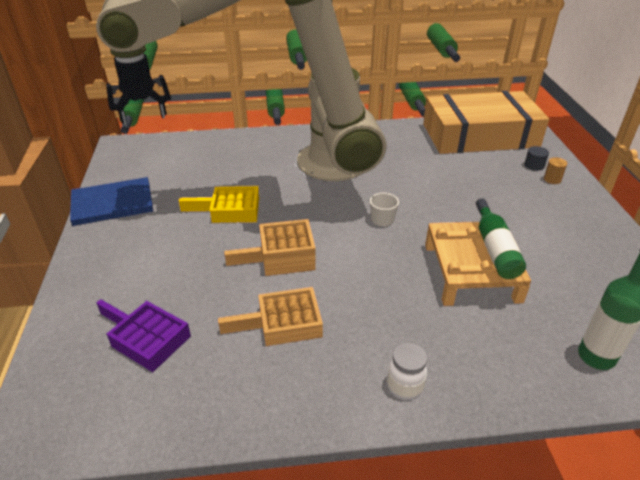

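View pics/top.png

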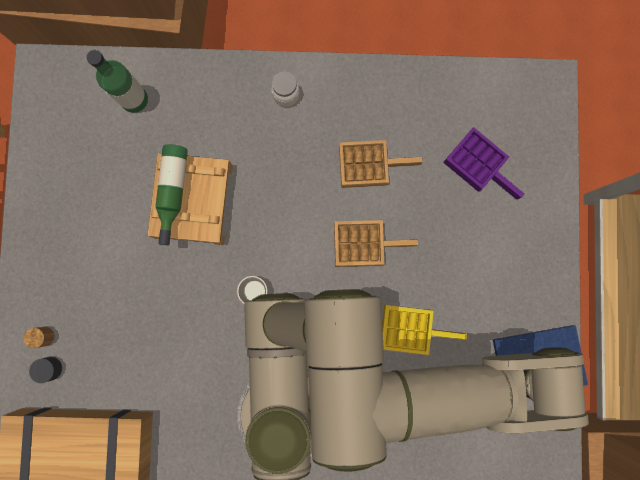

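The scene view shows four look-alikes: two pine trays at scene (287,247) = top (360,243) and scene (290,315) = top (364,163), a yellow one at scene (235,205) and a purple one at scene (150,335). The stand is at top (192,198). The white cup at top (252,290) is near the path. I'll use depth heights to tell the pine trays apart.

```bash
sed -i "s/R=f\['rotation'\]/R=cv2.Rodrigues(np.array(f['rotation']))[0]/" h.py
cat > m.py <<'E'
from h import *
np.set_printoptions(precision=1,suppress=True)
f=load('top')
K=f['K'];R=cv2.Rodrigues(f['rotation'])[0]
v,u=np.mgrid[:480,:640];r=np.stack([(u-K[0,2])/K[0,0],(v-K[1,2])/K[1,1],np.ones_like(u)],-1)
W=(r*f['depth'][...,None])@R.T+f['eye']
np.save('W.npy',W)
def box(n,u0,u1,v0,v1,zmin,zmax=300):
    w=W[v0:v1,u0:u1].reshape(-1,3); w=w[(w[:,2]>zmin)&(w[:,2]<zmax)]
    b=cv2.minAreaRect(w[:,:2].astype(np.float32)); print(n,'z95',np.percentile(w[:,2],[50,90,98]),'rect',np.array(b[0]),np.array(b[1]),b[2],cv2.boxPoints(b).tolist())
box('A box',325,388,212,274,22);box('A handle',389,425,232,252,12)
box('B box',330,391,132,194,22);box('B handle',393,430,150,172,12)
box('stand',140,240,145,250,45,85);box('stand all',140,240,140,250,30)
box('cup',232,274,272,292,12)
E
python3 m.py
python3 - <<'E'
from h import *
f=load('scene');c=f['color'][200:350,190:340,::-1]
cv2.imwrite('pics/crop.png',cv2.resize(c,(600,600),interpolation=cv2.INTER_CUBIC))
E
```

```text
A box z95 [64.  71.6 75.1] rect [ 438.1 -182.9] [111.1 134.6] 2.819554567337036 [[379.2598571777344, -118.39466094970703], [385.8792419433594, -252.797607421875], [496.8575134277344, -247.3319091796875], [490.2381286621094, -112.928955078125]]
A handle z95 [39.5 44.5 46.9] rect [ 443.2 -289.1] [14.2 71.9] 2.644559383392334 [[434.49127197265625, -253.51394653320312], [437.80853271484375, -325.3326110839844], [451.99395751953125, -324.6773986816406], [448.67669677734375, -252.85873413085938]]
B box z95 [37.3 44.6 48. ] rect [ 647.  -188.8] [112.4 128.7] 4.771345615386963 [[585.6179809570312, -129.3743438720703], [596.3240356445312, -257.6390380859375], [708.2907104492188, -248.29331970214844], [697.5846557617188, -120.02862548828125]]
B handle z95 [39.  44.8 47.3] rect [ 655.1 -296.8] [15.8 74.2] 4.751711368560791 [[644.1478271484375, -260.473876953125], [650.2928466796875, -334.4000244140625], [666.06103515625, -333.08929443359375], [659.916015625, -259.16314697265625]]
stand z95 [70.1 76.4 82.6] rect [539.  252.5] [182.4 211.5] 86.12105560302734 [[427.34747314453125, 168.65072631835938], [638.3837890625, 154.34161376953125], [650.7207641601562, 336.29193115234375], [439.6844482421875, 350.6010437011719]]
stand all z95 [ 73.6 138.6 143.7] rect [533.9 252.8] [182.4 240.4] 86.12105560302734 [[407.8131408691406, 169.9752197265625], [647.6289672851562, 153.71478271484375], [659.9659423828125, 335.66510009765625], [420.15008544921875, 351.925537109375]]
cup z95 [48.5 61.9 66. ] rect [329.1  85.8] [37.2 74.9] 1.4950348138809204 [[309.5460510253906, 122.73934173583984], [311.5000915527344, 47.87065887451172], [348.7366027832031, 48.842506408691406], [346.7825622558594, 123.71118927001953]]
```

View pics/crop.png

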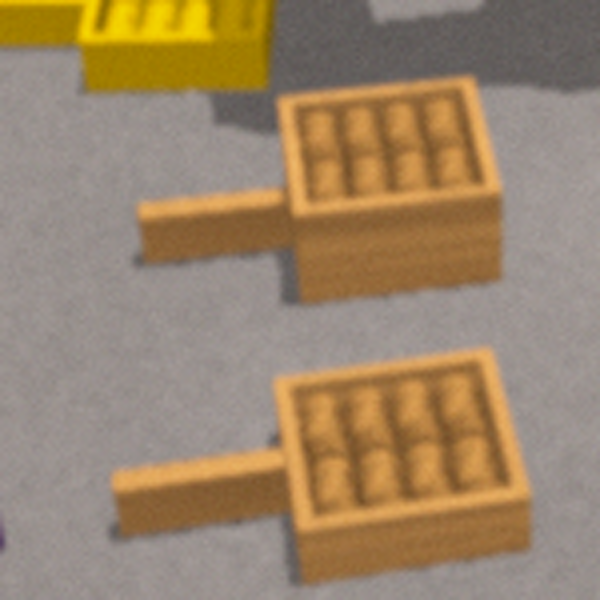

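The close crop shows the tray at scene (290,315) as visibly low. Its depth rim is about 45 mm, against about 72 mm for the one at scene (287,247). So B, at top (364,163), is the shallow tray.

- **Tray:** its centre is about (646,-184), its yaw is 94.5° and the grip point is about (656.6,-314).
- **Stand:** its centre is (539,252.5) and its yaw is 86.1°.

Next I move above the handle.

Call:
step_arm([
  [[0.34,-0.02,0.03,0,0,0],[0.34,-0.02,0.03,0,0,0],[0.34,-0.02,0.03,0,0,0],[0.34,-0.02,0.03,0,0,0],[0.34,-0.02,0.03,0,0,0],[0.34,-0.02,0.03,0,0,0],[0.34,-0.02,0.03,0,0,0],[0.34,-0.02,0.03,0,0,0]],
], jaw=60)

```text
time_s: 0.77
ee_pos: [407.9, -408.6, 186.6]
ee_rot: [-3.108, -0.455, 0.0]
ft_force: [-0.3, -0.5, -0.2]
finger_gap: 60.2
gripper_force: 0.0
```

Call:
step_arm([
  [[0.33,-0.02,0.03,0,0,0],[0.33,-0.02,0.03,0,0,0],[0.33,-0.02,0.03,0,0,0],[0.33,-0.02,0.03,0,0,0],[0.33,-0.02,0.03,0,0,0],[0.33,-0.02,0.03,0,0,0],[0.33,-0.02,0.03,0,0,0],[0.33,-0.02,0.03,0,0,0]],
])

```text
time_s: 1.43
ee_pos: [656.0, -317.6, 162.4]
ee_rot: [-3.108, -0.455, 0.001]
ft_force: [0.3, -1.4, 0.1]
finger_gap: 59.8
gripper_force: 0.0
```

Call:
step_arm([
  [[0,0,0,0,0,-0.95],[0,0,0,0,0,-0.95],[0,0,0,0,0,-0.95],[0,0,0,0,0,-0.95],[0,0,0,0,0,-0.95],[0,0,0,0,0,-0.95],[0,0,0,0,0,-0.95],[0,0,0,0,0,-0.95]],
])

```text
time_s: 2.1
ee_pos: [654.7, -318.5, 162.4]
ee_rot: [-2.584, -1.784, 0.001]
ft_force: [-0.6, 0.2, -0.0]
finger_gap: 59.8
gripper_force: 0.0
```

Call:
step_arm([
  [[0,0,0,0,0,-0.93],[0,0,0,0,0,-0.93],[0,0,0,0,0,-0.93],[0,0,0,0,0,-0.93],[0,0,0,0,0,0],[0,0,0,0,0,0],[0,0,0,0,0,0],[0,0,0,0,0,0]],
])

```text
time_s: 2.77
ee_pos: [654.8, -318.6, 162.9]
ee_rot: [-2.135, -2.304, 0.0]
ft_force: [0.1, 1.0, 0.5]
finger_gap: 60.4
gripper_force: 0.0
```

```bash
cat > look.py <<'E'
import sys
from h import *
np.set_printoptions(precision=2,suppress=True)
n,cam,u0,v0,w,h,s=sys.argv[1],sys.argv[2],*map(int,sys.argv[3:8])
f=grab_frame(cam);save(n,f)
cv2.imwrite(f'pics/{n}.png',cv2.resize(f['color'][v0:v0+h,u0:u0+w,::-1],None,fx=s,fy=s,interpolation=cv2.INTER_CUBIC))
s=arm.sense();R=cv2.Rodrigues(s['ee_rot'])[0]
print(s['time_s'],s['ee_pos'],'ytool deg',np.degrees(np.arctan2(R[1,1],R[0,1])),'z',R[:,2],s['qpos'],s['ft_force'],s['finger_gap'],s['gripper_force'])
E
python3 look.py l1 top 330 110 120 100 5
```

```text
2.8167 [ 654.82 -318.6   162.99] ytool deg 4.394643826984901 z [-0.  0. -1.] [-0.61  0.83  0.79  0.    1.52 -0.69] [-0.49 -0.05 -0.06] 60.114279120493094 0.0
```

View pics/l1.png

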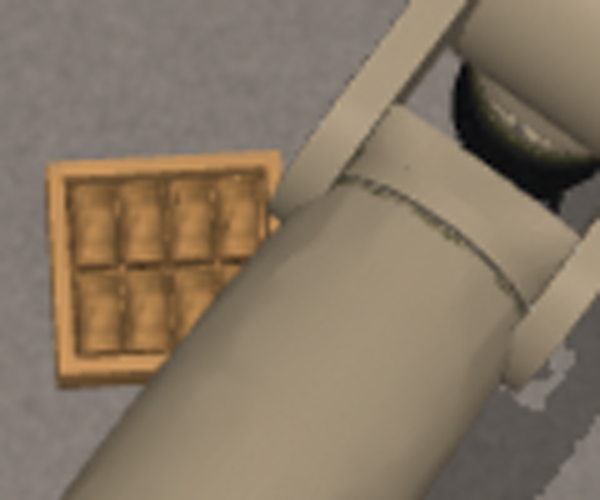

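The top view shows the box at crop (170,270), while the handle is hidden under the forearm. The opening leaves 23 mm to spare on each side of the handle, so I descend and check from the side.

Call:
step_arm([
  [[0.03,0.02,0.2,0,0,0],[0,0,0.2,0,0,0],[0,0,0.2,0,0,0],[0,0,0.2,0,0,0],[0,0,0.2,0,0,0],[0,0,0.1,0,0,0],[0,0,0,0,0,0],[0,0,0,0,0,0]],
])

```text
time_s: 3.48
ee_pos: [656.8, -315.6, 53.6]
ee_rot: [2.133, 2.306, 0.0]
ft_force: [-0.1, -0.9, 0.1]
finger_gap: 60.1
gripper_force: 0.0
```

```bash
python3 look.py l2 scene 180 220 160 120 5
```

```text
3.5333 [ 657.14 -315.84   54.55] ytool deg 4.471640020905806 z [ 0. -0. -1.] [-0.61  0.91  0.93  0.    1.3  -0.69] [-0.13 -0.19  0.5 ] 60.39682320462744 0.0
```

View pics/l2.png

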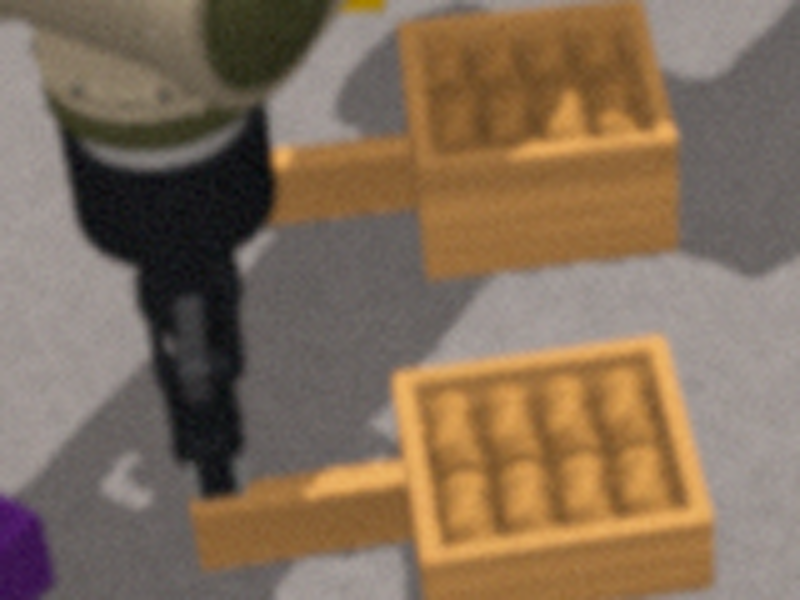

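The near finger at crop (218,480) hangs over the handle about 20 mm from its tip at (195,510), aimed as planned. I descend and close.

Call:
step_arm([
  [[0.04,0,0.12,0,0,0],[0,0,0.12,0,0,0],[0,0,0.12,0,0,0],[0,0,0.1,0,0,0],[0,0,0,0,0,0],[0,0,0,0,0,0],[0,0,0,0,0,0],[0,0,0,0,0,0]],
])

```text
time_s: 4.2
ee_pos: [656.7, -311.8, 8.0]
ee_rot: [2.132, 2.306, 0.0]
ft_force: [-0.7, -0.1, 0.1]
finger_gap: 60.2
gripper_force: 0.0
```

Call:
step_arm([
  [[0,0,0,0,0,0],[0,0,0,0,0,0],[0,0,0,0,0,0],[0,0,0,0,0,0],[0,0,0,0,0,0],[0,0,0,0,0,0],[0,0,0,0,0,0],[0,0,0,0,0,0]],
], jaw=0, squeeze=60)

```text
time_s: 4.87
ee_pos: [656.2, -311.6, 7.3]
ee_rot: [2.133, 2.307, -0.0]
ft_force: [-2.0, -0.1, 3.3]
finger_gap: 12.4
gripper_force: 60.7
```

Call:
step_arm([
  [[0.1,0,0,0,0,0],[0.22,0,0,0,0,0],[0.24,0,0,0,0,0],[0.24,0,0,0,0,0],[0.24,0,0,0,0,0],[0.24,0,0,0,0,0],[0.22,0,0,0,0,0],[0.2,0,0,0,0,0]],
])

```text
time_s: 5.53
ee_pos: [643.2, -141.0, 7.5]
ee_rot: [2.131, 2.306, 0.0]
ft_force: [0.3, -3.4, 2.4]
finger_gap: 12.1
gripper_force: 60.6
```

Call:
step_arm([
  [[0.06,-0.08,0,0,0,0.15],[0.06,-0.08,0,0,0,0.15],[0.06,-0.08,0,0,0,0.15],[0.06,-0.08,0,0,0,0.15],[0.06,-0.08,0,0,0,0.15],[0.06,-0.08,0,0,0,0.15],[0.06,-0.08,0,0,0,0.15],[0.06,-0.08,0,0,0,0.15]],
])

```text
time_s: 6.2
ee_pos: [578.6, -95.0, 7.5]
ee_rot: [2.293, 2.144, 0.002]
ft_force: [2.3, -1.0, 2.5]
finger_gap: 12.4
gripper_force: 60.6
```

Call:
step_arm([
  [[0.06,-0.08,0,0,0,0],[0.06,-0.08,0,0,0,0],[0.06,-0.08,0,0,0,0],[0.06,-0.08,0,0,0,0],[0.06,-0.08,0,0,0,0],[0.05,-0.07,0,0,0,0],[0,0,0,0,0,0],[0,0,0,0,0,0]],
])

```text
time_s: 6.87
ee_pos: [533.3, -56.3, 7.1]
ee_rot: [-2.292, -2.147, 0.0]
ft_force: [-1.2, 3.3, 2.2]
finger_gap: 12.3
gripper_force: 60.7
```

```bash
python3 look.py l3 top 140 130 260 180 3
```

```text
6.9167 [533.4  -56.55   6.99] ytool deg -3.7361271190093497 z [-0.  0. -1.] [-0.32  0.59  1.68  0.    0.88 -0.26] [-1.36  3.51  2.28] 12.184404908514438 60.70265829563141
```

View pics/l3.png

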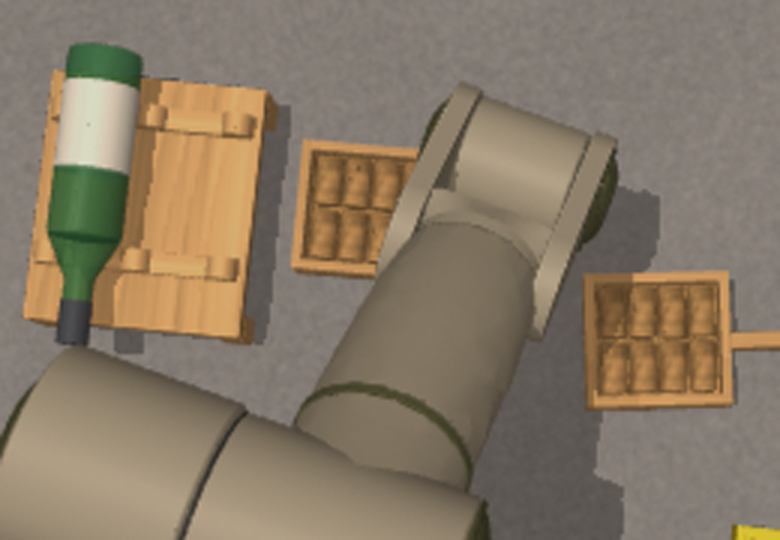

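The tray is held straight in front of the stand, with its front rim corners at crop (304,140) and (292,271). The stand's front edge corners are at (270,92) and (242,340). Now I measure the lateral offset.

Run:
```python
from h import *
f=load('l3');q=lambda u,v,z:P(f,140+u/3,130+v/3,z)[:2]
c=np.array([539,252.5]);a=np.radians(86.1);X=np.array([np.cos(a),np.sin(a)]);Y=np.array([-X[1],X[0]])
for p in(q(304,140,42),q(292,271,42),q(270,92,70),q(243,340,70),np.array([533.4,-56.5])): print(p,(p-c)@X,(p-c)@Y)
```

```text
[599.59285169 125.36672168] -122.71763267514862 -69.09954241676454
[487.52915018 131.08571626] -124.63392692938469 43.093629884902214
[633.92656773 151.48357415] -94.32604188150083 -101.57740583888574
[425.79322575 165.22458467] -94.77310145659534 107.00855618533903
[533.4 -56.5] -308.6653277879274 -15.429692854082285
```

Call:
step_arm([
  [[0,-0.04,0,0,0,0],[0,-0.06,0,0,0,0],[0.04,-0.05,0,0,0,0],[0.1,0,0,0,0,0],[0.1,0,0,0,0,0],[0.1,0,0,0,0,0],[0.1,0,0,0,0,0],[0.1,0,0,0,0,0]],
])

```text
time_s: 7.58
ee_pos: [521.9, -2.4, 7.4]
ee_rot: [2.292, 2.147, -0.002]
ft_force: [-0.7, -5.2, 5.0]
finger_gap: 12.2
gripper_force: 61.0
```

Call:
step_arm([
  [[0.15,0,0,0,0,0],[0.2,0,0,0,0,0],[0.2,0,0,0,0,0],[0.2,0,0,0,0,0],[0.18,0,0,0,0,0],[0.12,0,0,0,0,0],[0.08,0,0,0,0,0],[0,0,0,0,0,0]],
])

```text
time_s: 8.25
ee_pos: [529.1, 111.8, 7.1]
ee_rot: [-2.291, -2.149, 0.001]
ft_force: [1.6, 4.8, 2.3]
finger_gap: 12.4
gripper_force: 60.6
```

```bash
python3 look.py l4 scene 370 170 180 140 4
```

```text
8.3 [529.   111.46   7.02] ytool deg -3.7017890836466436 z [-0.  0. -1.] [-0.01  0.59  1.66  0.    0.88  0.05] [0.13 4.13 0.32] 12.174653496980785 60.670459270477295
```

View pics/l4.png

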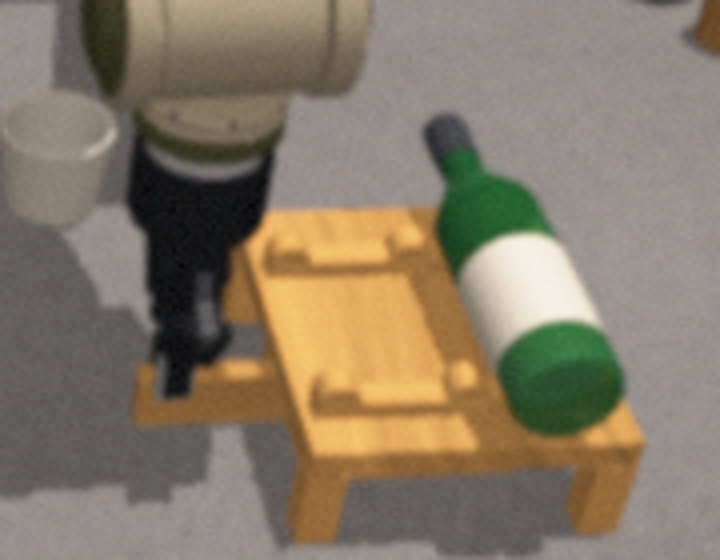

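The box is fully under the board, and only the handle (crop x 135–290) sticks out of the front. I open, rise and back off.

Call:
step_arm([
  [[0,0,0,0,0,0],[0,0,0,0,0,0],[0,0,0,0,0,0],[0,0,0,0,0,0],[0,0,0,0,0,0],[0,0,0,0,0,0],[0,0,0,0,0,0],[0,0,0,0,0,0]],
], jaw=50)

```text
time_s: 8.97
ee_pos: [529.6, 110.5, 7.1]
ee_rot: [-2.293, -2.147, 0.0]
ft_force: [0.1, 0.0, -0.5]
finger_gap: 50.3
gripper_force: 0.0
```

Call:
step_arm([
  [[0,0,-0.1,0,0,0],[0,0,-0.2,0,0,0],[0,0,-0.2,0,0,0],[-0.1,0,-0.3,0,0,0],[-0.3,0,-0.3,0,0,0],[-0.4,0,-0.1,0,0,0],[-0.4,0,0,0,0,0],[-0.4,0,0,0,0,0]],
])

```text
time_s: 9.63
ee_pos: [519.2, -50.1, 128.4]
ee_rot: [2.29, 2.147, 0.002]
ft_force: [0.7, -0.8, 0.3]
finger_gap: 49.6
gripper_force: 0.0
```

Call:
step_arm([
  [[-0.4,0,0,0,0,0],[-0.4,0,0,0,0,0],[0,0,0,0,0,0],[0,0,0,0,0,0],[0,0,0,0,0,0],[0,0,0,0,0,0],[0,0,0,0,0,0],[0,0,0,0,0,0]],
])

```text
time_s: 10.3
ee_pos: [514.1, -127.3, 126.7]
ee_rot: [2.291, 2.149, 0.0]
ft_force: [-0.9, -1.0, -0.2]
finger_gap: 49.7
gripper_force: 0.0
```

```bash
python3 look.py l5 top 130 120 260 190 3; python3 look.py l6 scene 200 170 350 160 2
```

```text
10.35 [ 514.1  -127.5   126.65] ytool deg -3.6772223307172953 z [ 0.  0. -1.] [-0.46  0.4   1.6   0.    1.14 -0.4 ] [ 0.17  0.21 -0.42] 50.35441350373593 0.0
10.4 [ 514.08 -127.7   126.66] ytool deg -3.691939182137221 z [ 0. -0. -1.] [-0.46  0.4   1.6   0.    1.14 -0.4 ] [-0.4   0.17  0.53] 50.29921825727492 0.0
```

View pics/l5.png

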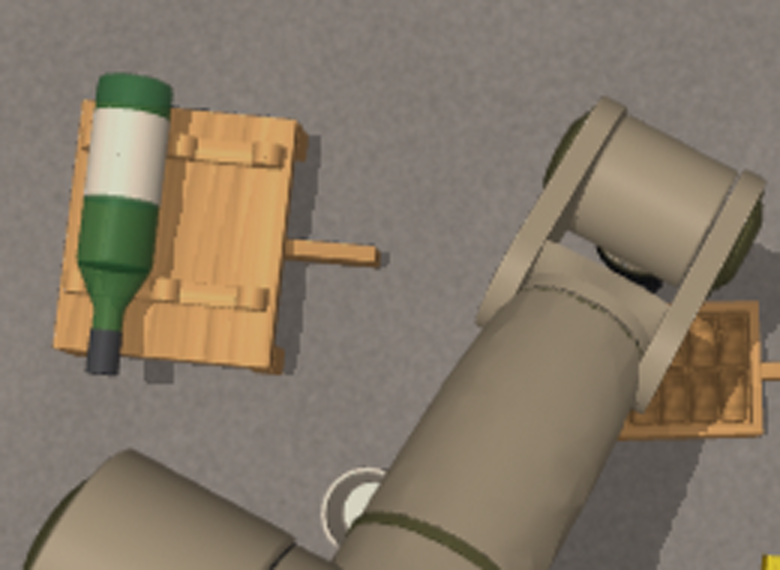

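View pics/l6.png

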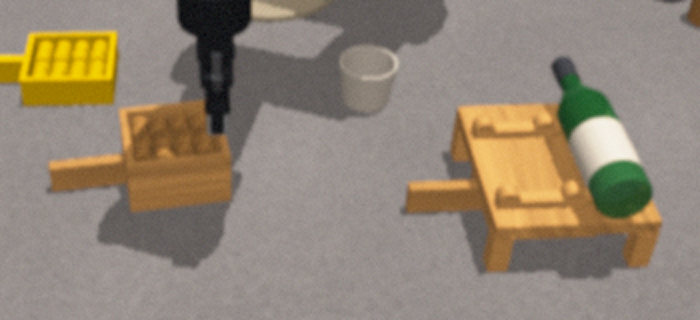

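Top view: the handle runs straight out of the front from (285,248) to (378,256), and the box is hidden under the board. Scene view: the deep tray is at its place and the gripper hovers clear of everything.

Run:
```python
from h import *
f=load('l5');c=np.array([539,252.5]);a=np.radians(86.1);X=np.array([np.cos(a),np.sin(a)])
t=(P(f,130+378/3,120+253/3,40)[:2]-c)@X; print('tip',t,'box',t+90,t+210)
if -175<t<-135: print(arm.hand_in())
```

```text
tip -167.01837159620007 box -77.01837159620007 42.98162840379993
the job is handed in; nothing more can be done
None
```

I slid the shallow tray under the stand through its open front and handed the job in at about 10.4 s. By the last pictures its box is wholly beneath the board (x about -77 to 43 mm, board ±90), roughly straight, with the handle sticking out of the front and the deep tray untouched.

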